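# Fit the backing plate on the polisher's square drive

## Robot

A 7-joint arm with a two-finger parallel gripper is mounted at the origin on the work surface. World frame = base frame: x ahead of the robot, y to its left, z up, the work surface at z = 0. Lengths are in mm, angles in rad, forces in N, time in s.
With the tool pointing down it reaches from about 400 to 875 mm from the base axis. Payload 4.4 kg.
Tool frame: the origin (TCP) lies at the very end of the fingers, on their centre line; the grasp point (between the pads) lies 19 mm behind it; z points along the fingers, x is the direction in which the jaws open and shut, and the axes are right-handed (so a half turn about z gives the same grasp; the last joint's range is limited). The gripper opens to 85 mm and grips with 20 to 120 N. Pads are 22 mm wide; open, the fingers measure 114 mm over their backs; the gripper's body (76 mm by 85 mm) begins 54 mm behind the grasp point. The pads swing forward as they close: fully open they stand 13 mm farther back than shut.
Start: joints at [-1.33, 0.628, 0.038, 1.517, -0.027, 0.996, -0.02], TCP at [196.282, 619.67, 231.313] pointing down, gripper open.
Joint ranges: [-3.06, 3.06], [-0.37, 2.12], [-1.25, 1.32], [0.18, 2.47], [-1.1, 4.24], [0.23, 1.98], [-2.94, 2.94]. Speed limits (rad/s): [2.57, 2.57, 3.14, 3.14, 3.14, 3.14, 3.14].

## Interface

Orientations are given as [roll, pitch, yaw] about the fixed x, y, z axes, in that order (R = Rz(yaw) Ry(pitch) Rx(roll)).
In Python, from cell import * gives the robot as it stands. The module is installed in compiled form; this text tells all that it offers.
- The arm moves only by the tool play_rows, never from a script. Its argument "targets" is a list of rows, each an object with "slide": the shift along the tool's x, y, z in mm, a list of three; "turn": the turn, a rotation vector about the tool's x, y, z in degrees, a list of three; "hand": the finger opening in mm, from 0 to 85.4. A call has 1 to 5 rows; each row shifts and turns the commanded pose from where the row before left it, along the tool's axes as they then stand; what a row does not reach is not made up. A row lasts 1/8 s, in which the tool goes at most 62.5 mm and 10.7 degrees, less where a joint would pass 70% of its speed; a pose out of reach is approached as far as the arm can. A call is refused whole if a number of a shift passes 62.5 or a number of a turn 10.7, either way. A call with a gripper value outside its range is refused whole. The fingers move at their own pace and stop on an object; the grip force is fixed at half the most. Time passes only in rows, so rows that do not move let the fingers close. It gives the time, the measured TCP pose, the force and the opening at its end, in the units of the state.
- read_state(): the state, without advancing time (a new reading comes with each control period).
- get_image(name): name is "side" or "top"; returns (picture, depth): 400x640x3 uint8, blue, green, red; 400x640 float32, mm along the optical axis (not along the pixel's ray), 0 where there is no reading.
- calibration(name): a dict with "K" (3x3 intrinsics, pixels), "R" (3x3) and "t" (3): a world point X has camera coordinates R X + t. Camera axes: x right, y down, z forward; pixel columns grow to the right and rows downward; lengths in mm; the calibration is good to about 2 mm. A picture is of the moment at which its call begins. calibration takes no time and is no camera call.
- finish_job(): hands the job in, once; it reports no verdict.
The state is a dict: "clock": time; "qpos": joint angles; "qd": joint speeds; "tau": joint torques, N m; "eef_pos": TCP position; "tool_rot": TCP orientation; "force": force on the tool from outside, world axes, zero at the start; "torque": the same for the moment, N m; "width": finger opening in mm.
Only numpy, scipy, OpenCV 4.12 (cv2) and the standard library are available. Lean on these libraries where they do the work, as an engineer would, in place of code of your own. Each camera call takes 0.05 s, during which the arm holds its last target.

## Task

Pick up the larger backing plate, the one with the square boss, and fit it on the upturned polisher's spindle: set its square bore over the round tip, press lightly and turn it slowly until the bore finds the square drive, then push it gently down until the plate sits flat and fully home on the flange, and let go. Never force it down, and leave the smaller plate, the bottle, the tape roll and the spanner where they are.

Things in the scene. Friction and masses are not known exactly. Their poses are not given: they have to be found in the camera images.
- plate: The plate to fit, flat on the bench, boss up: black disc, diameter 100 mm, 8 mm thick, with a square aluminium boss 42 x 42 mm in its middle, top 46 mm above the underside. A square bore 26 x 26 mm, parallel to the boss's sides, goes right through. 0.17 to 0.35 kg. Origin: centre of the underside; x, y square to the boss's sides, z up. Grip the boss across two opposite sides.
- spindle_seat (a point): Centre of the spindle flange's top face (diameter 56 mm), 115 mm above the bench; z up along the spindle, x along the motor body. The plate is home when the centre of its underside is here. The spindle is sprung: pushed down it starts to sink at about 5 N, gives 1.2 N per mm for 8 mm, then is solid. It carries the released plate without sinking. This point does not sink.
- drive_top (a point): On the spindle axis, 14 mm above spindle_seat, where the square drive ends: 24 x 24 mm, 14 mm high (1 mm play each side in the bore). The square has stopped at an unknown angle, not that of this point's axes; the gearbox holds it (1.5 N m). Out of line, the plate stops here on the square's corners; it drops within about 4 degrees of line, which comes every 90 degrees.
- spindle_tip (a point): The spindle's top end, on its axis, 40 mm above spindle_seat. Above the square drive stands a round pilot, diameter 23.8 mm, from 14 to 28 mm above spindle_seat, then a cone narrowing to 12 mm diameter at this point. They enter the plate's bore at any angle and centre it.
- polisher: The polisher, fixed upside down on a rubber cradle, spindle up: aluminium gear head, diameter 96 mm, up to 92 mm above the bench; orange motor body, diameter 66 mm, 245 mm along its x (top at 98 mm); black side handle 165 mm along its y (top at 59 mm). Origin on the bench under the spindle axis.
- small_plate: a smaller backing plate to leave alone: black disc 76 mm in diameter, round boss 32 mm in diameter, 30 mm high. Origin: centre of the underside.
- compound_bottle: a white bottle with a black cap, 64 mm in diameter, 170 mm high, standing. Leave alone. Origin: centre of the underside.
- tape_roll: a roll of masking tape lying flat, 100 mm in diameter, 24 mm high. Leave alone. Origin: centre of the underside.
- spanner: a steel spanner lying flat, 170 mm long. Leave alone. Origin: its middle, underside.
There are look-alikes about, which are no part of the job. What is shaped like the plate but purple or white is not meant.

How it is judged (in metres and radians):
On the way, in this order (a step that is already met when the one before it is completed fails the run):
1. the plate is lifted clear of the bench, boss up (height (world z) of plate above 0.04 m and angle between plate's own z axis and vertical below 0.35 rad), for 0.1 s.
2. the plate's bore is over the spindle (horizontal distance between plate and spindle_seat below 0.006 m and z of plate in the frame of spindle_seat below 0.03 m and angle between plate's own z axis and vertical below 0.2 rad).
At the end, for the whole second after the job is handed in: the plate, boss up, is at rest and fully home on the spindle flange: its underside within 2.5 mm of the flange face, within 3 mm of the axis and within 0.05 rad of square to it (z of plate in the frame of spindle_seat between -0.0025 and 0.0025 m and horizontal distance between plate and spindle_seat below 0.003 m and angle between the z axis of plate and the z axis of spindle_seat, either way round below 0.05 rad and linear speed of plate below 0.01 m/s); the robot touches nothing.
It fails at once if the plate is forced: more than 35 N between the plate and the polisher (contact force between plate and polisher above 35 N).
It fails at once if the smaller plate, the bottle, the tape roll or the spanner is moved by more than 30 mm (distance of any of small_plate, compound_bottle, tape_roll, spanner from where it was at the start of the episode above 0.03 m).
It also fails if it takes over 64 s, if anything falls off the work surface, if the arm or the gripper's body presses on something with over 40 N, if the wrist force passes 120 N, or if a joint passes its speed limit or range.

## Working session

There is one attempt and no reset: what is moved stays moved. The work goes in short steps, Python scripts to look and compute and a tool call to move; the robot and the scene stay as the last step left them, time stands still between calls to the robot, and variables do not carry over. Pictures are saved under pics/ and viewed, and the job is handed in when it is done.

Besides the shell and the picture viewer there is one more tool, called after "Request:" as name(argument=value, ...) on one line, values as JSON. play_rows: Moves the arm, as the interface text tells. Its arguments: {"type":"object","properties":{"targets":{"type":"array"}},"required":["targets"]}

```bash
mkdir -p pics; ls; python3 - <<'E'
from cell import *
import cv2,numpy as np
print(read_state())
for n in("top","side"):
    im,d=get_image(n); cv2.imwrite(f"pics/{n}0.png",im); np.savez(f"{n}0.npz",im=im,d=d)
    c=calibration(n); print(n,c)
E
```

```text
pics
{'clock': 0.0, 'qpos': array([-1.32981196,  0.62933548,  0.0384487 ,  1.51838754, -0.02701538,
        0.99630626, -0.02000021]), 'qd': array([-0.00091325,  0.00079496, -0.00056748,  0.00052325, -0.00018528,
        0.00083437,  0.00126602]), 'tau': array([-2.09319915e-04, -5.63411021e+01,  1.22652289e+00, -1.93443114e+01,
        1.10809982e-02,  1.04328868e-02,  1.27588888e-05]), 'eef_pos': array([196.07629136, 619.0518532 , 230.38987378]), 'tool_rot': array([3.14157630e+00, 1.91845191e-03, 1.26399746e+00]), 'force': array([-0.57825314, -0.16108631, -0.27271413]), 'torque': array([ 0.00965042, -0.00573836, -0.0240569 ]), 'width': 85.57432826165632}
top {'K': array([[475.60610825,   0.        , 321.84885056],
       [  0.        , 475.60610825, 197.77878732],
       [  0.        ,   0.        ,   1.        ]]), 'R': array([[-0.023379  , -0.999478  , -0.02229665],
       [-0.99802486,  0.02463418, -0.05778865],
       [ 0.05830775,  0.02090157, -0.99807982]]), 't': array([ -31.04715185,  565.12114975, 1219.74305478])}
side {'K': array([[373.26693164,   0.        , 326.89850417],
       [  0.        , 373.26693164, 190.47094199],
       [  0.        ,   0.        ,   1.        ]]), 'R': array([[ 0.89638982, -0.44319844,  0.00777366],
       [-0.31746701, -0.65413373, -0.68653024],
       [ 0.30935414,  0.61293084, -0.7270597 ]]), 't': array([-538.2507893 ,  232.92530208,  922.40708586])}
```

View pics/top0.png

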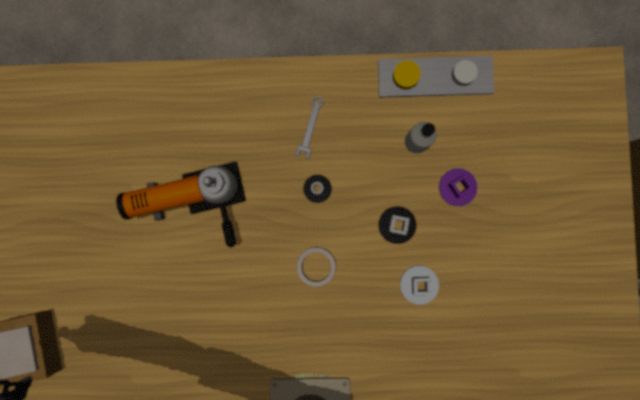

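View pics/side0.png

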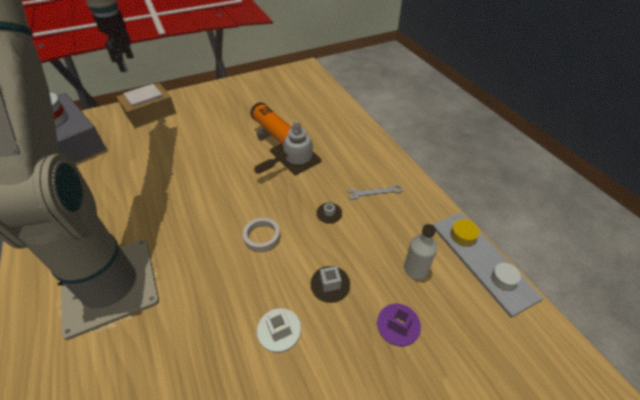

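Candidates in the top view are the black disc with a square boss (398,225), the small black disc with a round boss (317,188), the purple one (458,187) and the white one (420,285). The one at (398,225) fits, being black, square-bossed and larger. I'll confirm it in crops.

```bash
python3 - <<'E'
import cv2,numpy as np
z=np.load("top0.npz");im=z['im'];
a=cv2.resize(im[200:250,370:425],None,fx=10,fy=10,interpolation=cv2.INTER_CUBIC)
b=cv2.resize(im[155:215,180:250],None,fx=8,fy=8,interpolation=cv2.INTER_CUBIC)
cv2.imwrite("pics/c1.png",a);cv2.imwrite("pics/c2.png",b)
s=np.load("side0.npz")['im']
cv2.imwrite("pics/c3.png",cv2.resize(s[110:180,260:330],None,fx=8,fy=8,interpolation=cv2.INTER_CUBIC))
cv2.imwrite("pics/c4.png",cv2.resize(s[255:310,300:360],None,fx=10,fy=10,interpolation=cv2.INTER_CUBIC))
E
```

```text
(no output)
```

View pics/c1.png

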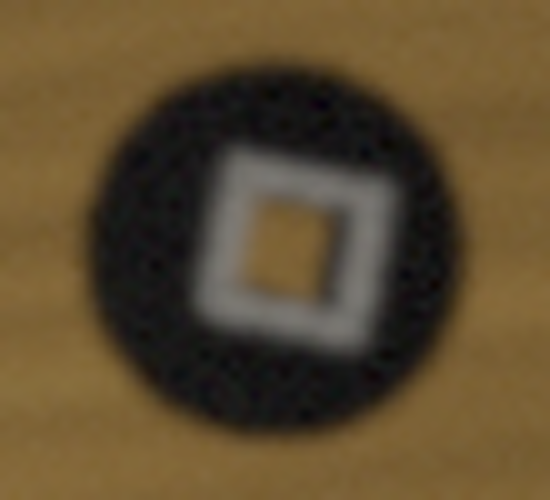

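View pics/c2.png

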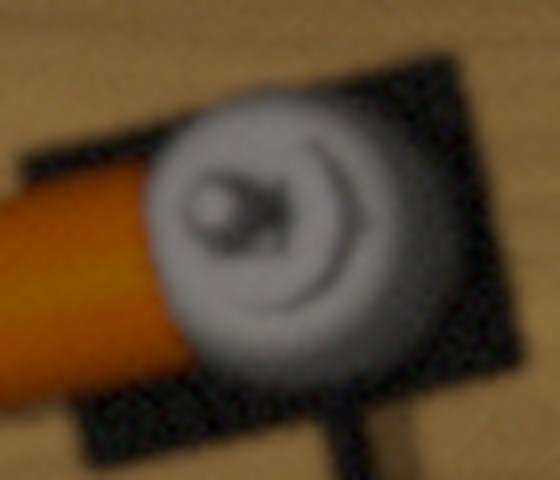

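View pics/c3.png

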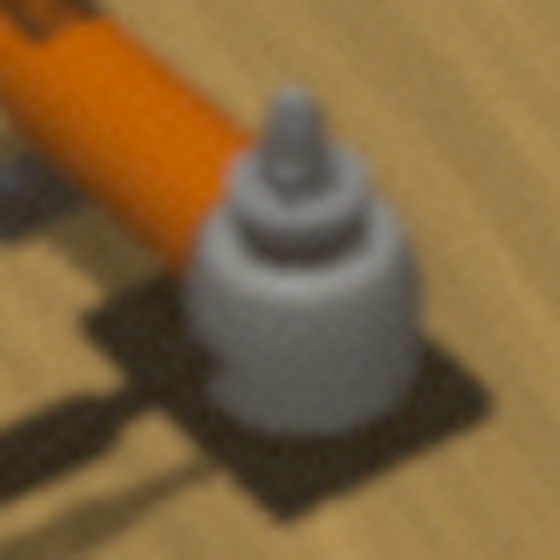

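View pics/c4.png

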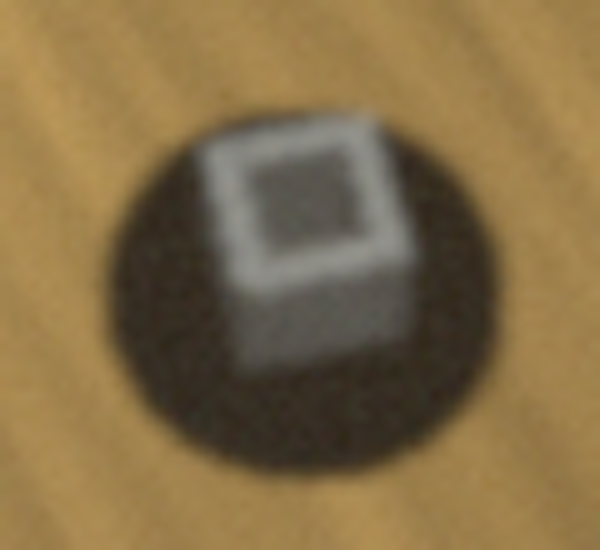

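Confirmed: black disc, square aluminium boss, centre at about (397.6,225). The spindle tip is near (206,180) in top and (296,122) in side. Next I'll turn these into positions.

```bash
cat > h.py <<'E'
import numpy as np,cv2
from cell import *
C={n:calibration(n) for n in("top","side")}
def ray(n,uv,z):
    c=C[n];d=np.linalg.inv(c['K'])@np.r_[uv,1]; o=-c['R'].T@c['t']; w=c['R'].T@d
    return (o+w*(z-o[2])/w[2])[:2]
def crop(o,f,p): return (np.array(p)+.5)/f-.5+np.array(o)
def proj(n,X):
    c=C[n];x=np.atleast_2d(X)@c['R'].T+c['t'];x=x@c['K'].T;return x[:,:2]/x[:,2:]
def tri(ut,us):
    A=[];b=[]
    for n,u in(("top",ut),("side",us)):
        P=C[n]['K']@np.c_[C[n]['R'],C[n]['t']]
        for i in(0,1): r=u[i]*P[2]-P[i];A.append(r[:3]);b.append(-r[3])
    return np.linalg.lstsq(np.array(A),np.array(b),rcond=None)[0]
E
python3 - <<'E'
from h import *
def sq(n,o,f,pts,z):
    q=np.array([ray(n,crop(o,f,p),z) for p in pts]);e=np.roll(q,-1,0)-q
    a=np.degrees(np.arctan2(e[:,1],e[:,0]))
    print(n,q.mean(0),np.linalg.norm(e,axis=1),a, (a%90))
sq("top",(370,200),10,[(228,148),(400,182),(372,356),(196,318)],46)
sq("side",(300,255),10,[(203,150),(375,115),(415,250),(240,290)],46)
print("disc top",ray("top",crop((370,200),10,(276,250)),8),"side",ray("side",crop((300,255),10,(305,292)),8))
t=crop((180,155),8,(210,203));s=crop((260,110),8,(293,95))
print("tip",ray("top",t,155),ray("side",s,155),tri(t,s))
d=np.load("top0.npz")['d'];
for n,z,p in(("top","top0.npz",t),("side","side0.npz",s)):
    D=np.load(z)['d'];u,v=np.round(p).astype(int);print(D[v-2:v+4,u-2:u+3])
# handle / motor axes
E
```

```text
top [ 489.91462812 -239.01246691] [43.95976754 44.33537413 45.0500269  43.58275511] [-102.59810168  168.95351785   76.46513425  -12.4452671 ] [77.40189832 78.95351785 76.46513425 77.5547329 ]
side [ 491.32603233 -238.7759816 ] [43.01840194 37.9743322  42.82425103 38.80289394] [ -12.88371387 -102.90599934  168.22430991   77.39298178] [77.11628613 77.09400066 78.22430991 77.39298178]
disc top [ 490.21761903 -238.40108315] side [ 489.67646241 -241.46248713]
tip [604.25041774 221.05269163] [604.10363991 220.13604421] [604.4042589  221.25116518 154.16100698]
[[1109.6285 1106.2607 1105.2131 1104.9188 1108.1418]
 [1104.308  1109.4763 1105.6309 1109.4551 1104.7617]
 [1106.3154 1109.8325 1105.8636 1105.2745 1105.3281]
 [1103.9728 1105.2953 1104.9421 1105.9868 1102.9927]
 [1111.2203 1105.4116 1104.1438 1112.0365 1106.9117]
 [1107.8356 1106.6985 1108.1267 1111.2588 1109.8684]]
[[1403.9633 1398.1449 1406.7625 1403.6283 1405.8452]
 [1400.5444 1399.947  1393.5538 1397.1356 1402.5588]
 [1134.8933 1136.697  1132.93   1133.3679 1393.749 ]
 [1134.7046 1130.45   1132.6681 1134.0405 1133.4813]
 [1132.3475 1132.3982 1126.4839 1132.4004 1135.2325]
 [1131.0453 1133.1401 1129.9822 1128.9965 1134.5518]]
```

Plate at about (490.3,-239), with boss sides at -12.6°. Both views agree to 1–2 mm. The tip is at about (604.2,220.6), triangulated z 154 against the true 155. I'll turn the tool to yaw -12.6°, which is +85° about tool z.

Request:
play_rows(targets=[{"slide": [0, 0, 0], "turn": [0, 0, 10.6], "hand": 85}, {"slide": [0, 0, 0], "turn": [0, 0, 10.6], "hand": 85}, {"slide": [0, 0, 0], "turn": [0, 0, 10.6], "hand": 85}, {"slide": [0, 0, 0], "turn": [0, 0, 10.6], "hand": 85}, {"slide": [0, 0, 0], "turn": [0, 0, 10.6], "hand": 85}])

```text
clock: 0.72
eef_pos: [196.1, 619.3, 230.8]
tool_rot: [3.141, 0.001, 0.333]
force: [0.5, 0.4, -0.1]
width: 85.2
```

Request:
play_rows(targets=[{"slide": [0, 0, 0], "turn": [0, 0, 10.6], "hand": 85}, {"slide": [0, 0, 0], "turn": [0, 0, 10.6], "hand": 85}, {"slide": [0, 0, 0], "turn": [0, 0, 10.6], "hand": 85}, {"slide": [0, 0, 0], "turn": [0, 0, 0], "hand": 85}])

```text
clock: 1.23
eef_pos: [195.9, 619.4, 230.7]
tool_rot: [3.14, -0.0, -0.214]
force: [0.2, -0.4, 0.2]
width: 85.0
```

Request:
play_rows(targets=[{"slide": [57, 22, 0], "turn": [0, 0, 0], "hand": 85}, {"slide": [57, 22, 0], "turn": [0, 0, 0], "hand": 85}, {"slide": [57, 22, 0], "turn": [0, 0, 0], "hand": 85}, {"slide": [57, 22, 0], "turn": [0, 0, 0], "hand": 85}, {"slide": [57, 22, 0], "turn": [0, 0, 0], "hand": 85}])

```text
clock: 1.85
eef_pos: [452.5, 450.0, 231.2]
tool_rot: [-3.141, 0.0, -0.212]
force: [0.0, 0.6, -0.3]
width: 84.8
```

Request:
play_rows(targets=[{"slide": [43, 55, 0], "turn": [0, 0, 0], "hand": 85}, {"slide": [43, 55, 0], "turn": [0, 0, 0], "hand": 85}, {"slide": [43, 55, 0], "turn": [0, 0, 0], "hand": 85}, {"slide": [43, 55, 0], "turn": [0, 0, 0], "hand": 85}, {"slide": [43, 55, 0], "turn": [0, 0, 0], "hand": 85}])

```text
clock: 2.48
eef_pos: [586.9, 167.7, 231.3]
tool_rot: [-3.141, 0.0, -0.212]
force: [1.1, 1.0, 0.6]
width: 85.3
```

Request:
play_rows(targets=[{"slide": [-4, 55, 0], "turn": [0, 0, 0], "hand": 85}, {"slide": [-4, 55, 0], "turn": [0, 0, 0], "hand": 85}, {"slide": [-4, 55, 0], "turn": [0, 0, 0], "hand": 85}, {"slide": [-4, 55, 0], "turn": [0, 0, 0], "hand": 85}, {"slide": [0, 0, 0], "turn": [0, 0, 0], "hand": 85}])

```text
clock: 3.1
eef_pos: [521.9, -47.6, 231.8]
tool_rot: [3.139, -0.0, -0.221]
force: [0.3, 0.6, 0.1]
width: 85.1
```

Request:
play_rows(targets=[{"slide": [2.5, 48.4, 0], "turn": [0, 0, 0], "hand": 85}, {"slide": [2.5, 48.4, 30], "turn": [0, 0, 0], "hand": 85}, {"slide": [2.5, 48.4, 50], "turn": [0, 0, 0], "hand": 85}, {"slide": [2.5, 48.4, 50], "turn": [0, 0, 0], "hand": 85}, {"slide": [0, 0, 0], "turn": [0, 0, 0], "hand": 85}])

```text
clock: 3.72
eef_pos: [490.2, -226.3, 108.4]
tool_rot: [3.141, 0.006, -0.219]
force: [-0.6, 0.9, 0.6]
width: 85.1
```

```bash
python3 - <<'E'
from h import *
s=read_state();print(s['eef_pos'],s['tool_rot'],s['qpos'])
im,d=get_image("side");cv2.imwrite("pics/s1.png",cv2.resize(im[200:330,260:420],None,fx=5,fy=5,interpolation=cv2.INTER_CUBIC))
E
```

```text
[ 490.24608875 -226.25524038  108.39343428] [ 3.14079539  0.0061089  -0.21930136] [ 0.16743233  0.6739525   0.32551744  1.93760391 -0.36155956  0.5926685
  0.5111339 ]
```

View pics/s1.png

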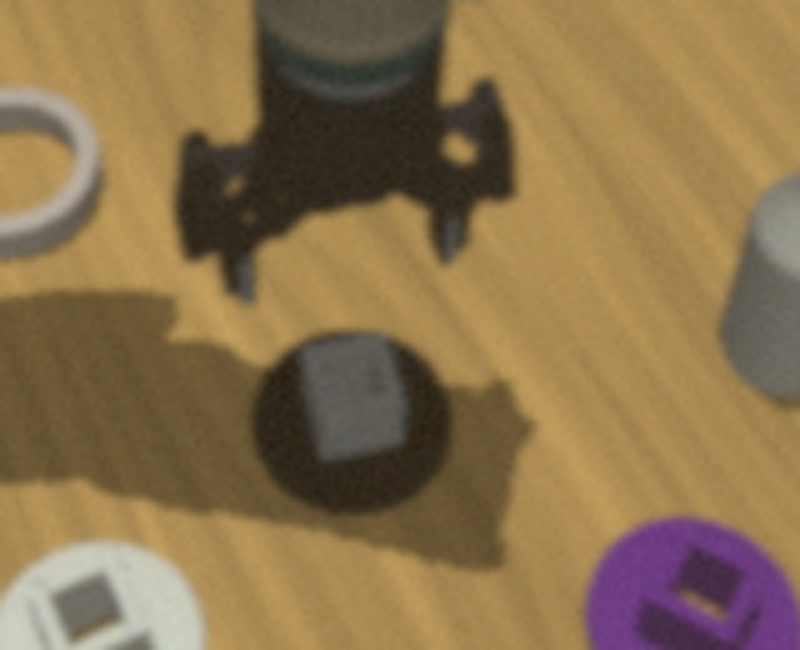

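The open jaws straddle the boss direction, with the boss at about (331,280) in the full image and the gripper above it. The tool is 12.7 mm short in y.

Request:
play_rows(targets=[{"slide": [2.7, 12.4, 10], "turn": [0, 0, 0], "hand": 85}, {"slide": [0, 0, 20], "turn": [0, 0, 0], "hand": 85}, {"slide": [0, 0, 0], "turn": [0, 0, 0], "hand": 85}])

```text
clock: 4.15
eef_pos: [493.6, -235.0, 81.1]
tool_rot: [-3.141, 0.001, -0.213]
force: [-0.6, 0.1, -0.3]
width: 85.3
```

Request:
play_rows(targets=[{"slide": [-2.4, 4.6, 5], "turn": [0, 0, 0], "hand": 85}, {"slide": [0, 0, 20], "turn": [0, 0, 0], "hand": 85}, {"slide": [0, 0, 20], "turn": [0, 0, 0], "hand": 85}, {"slide": [0, 0, 10], "turn": [0, 0, 0], "hand": 85}, {"slide": [0, 0, 0], "turn": [0, 0, 0], "hand": 85}])

```text
clock: 4.78
eef_pos: [489.9, -240.2, 26.4]
tool_rot: [-3.141, 0.0, -0.216]
force: [-0.0, 0.5, 0.1]
width: 84.8
```

Request:
play_rows(targets=[{"slide": [0.2, -1.2, 7], "turn": [0, 0, 0], "hand": 85}, {"slide": [0, 0, 7], "turn": [0, 0, 0], "hand": 85}, {"slide": [0, 0, 0], "turn": [0, 0, 0], "hand": 85}])

```text
clock: 5.15
eef_pos: [490.2, -238.8, 12.1]
tool_rot: [-3.141, 0.001, -0.216]
force: [-0.3, -0.1, -0.2]
width: 84.7
```

```bash
python3 - <<'E'
from h import *
s=read_state();print(s['eef_pos'],s['tool_rot'],s['force'])
im,d=get_image("side");cv2.imwrite("pics/s2.png",cv2.resize(im[220:320,280:390],None,fx=7,fy=6,interpolation=cv2.INTER_CUBIC))
E
```

```text
[ 490.2060332  -238.83977747   12.14210737] [-3.14134685e+00  7.73754792e-04 -2.16012343e-01] [-0.2563968  -0.05277566 -0.16099049]
```

View pics/s2.png

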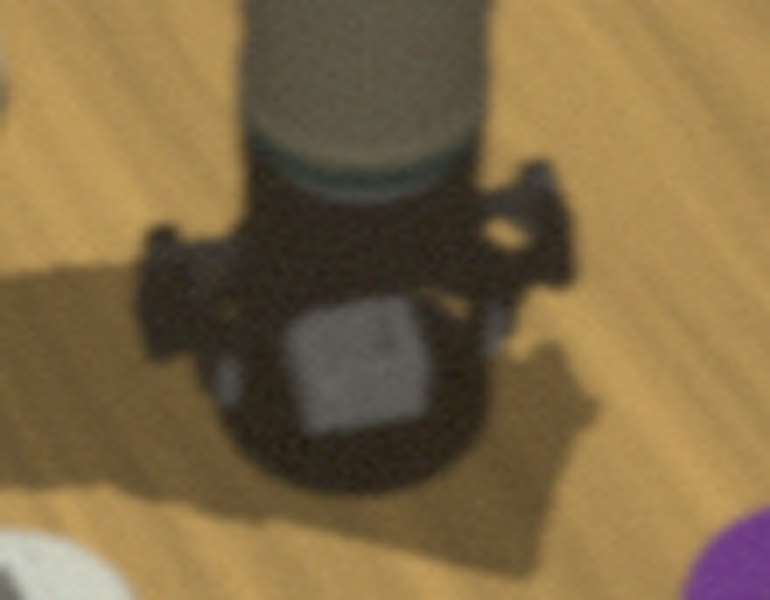

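The boss sits between the pads, with free space on both sides. Closing the fingers.

Request:
play_rows(targets=[{"slide": [0, 0, 0], "turn": [0, 0, 0], "hand": 20}, {"slide": [0, 0, 0], "turn": [0, 0, 0], "hand": 20}, {"slide": [0, 0, 0], "turn": [0, 0, 0], "hand": 20}, {"slide": [0, 0, 0], "turn": [0, 0, 0], "hand": 20}, {"slide": [0, 0, 0], "turn": [0, 0, 0], "hand": 20}])

```text
clock: 5.82
eef_pos: [490.7, -239.2, 12.9]
tool_rot: [3.142, -0.0, -0.216]
force: [-0.4, -0.1, 5.7]
width: 41.5
```

Request:
play_rows(targets=[{"slide": [0, 0, 0], "turn": [0, 0, 0], "hand": 20}, {"slide": [0, 0, 0], "turn": [0, 0, 0], "hand": 20}, {"slide": [0, 0, -10], "turn": [0, 0, 0], "hand": 20}, {"slide": [0, 0, -20], "turn": [0, 0, 0], "hand": 20}, {"slide": [0, 0, 0], "turn": [0, 0, 0], "hand": 20}])

```text
clock: 6.45
eef_pos: [491.3, -239.4, 43.6]
tool_rot: [3.141, -0.002, -0.216]
force: [0.1, -0.2, -2.6]
width: 41.2
```

```bash
python3 - <<'E'
from h import *
s=read_state();print(s['eef_pos'],s['tool_rot'],s['force'],s['width'])
im,d=get_image("side");cv2.imwrite("pics/s3.png",cv2.resize(im[210:310,280:390],None,fx=7,fy=6,interpolation=cv2.INTER_CUBIC))
E
```

```text
[ 491.29567456 -239.39318051   43.56346177] [ 3.14090242e+00 -2.22085356e-03 -2.15844934e-01] [ 0.11961182 -0.20028539 -2.56525258] 41.16261642710141
```

View pics/s3.png

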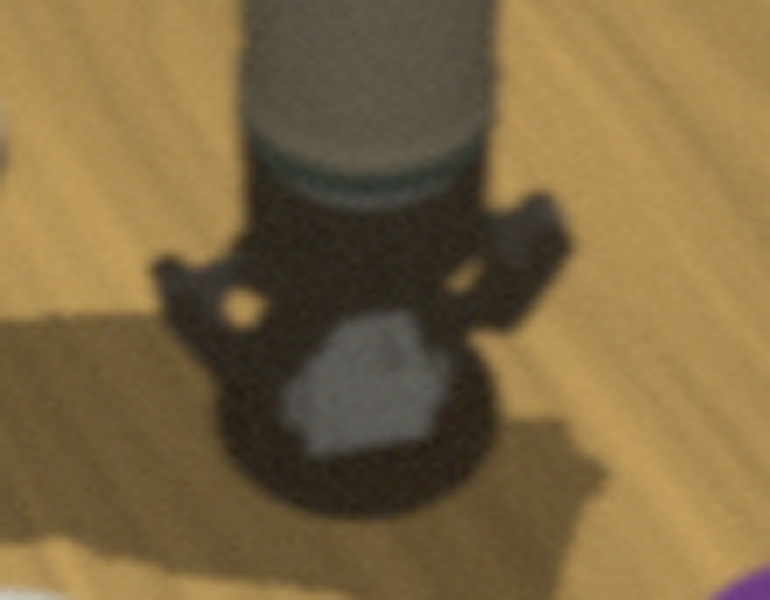

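Gripped at 41.2 mm width, with the plate off the bench, boss up, and a load of about 2.6 N (0.26 kg). Next: raise it and carry it over.

Request:
play_rows(targets=[{"slide": [0, 0, -40], "turn": [0, 0, 0], "hand": 20}, {"slide": [0, 0, -40], "turn": [0, 0, 0], "hand": 20}, {"slide": [0, 0, -45], "turn": [0, 0, 0], "hand": 20}, {"slide": [0, 0, -45], "turn": [0, 0, 0], "hand": 20}, {"slide": [0, 0, 0], "turn": [0, 0, 0], "hand": 20}])

```text
clock: 7.12
eef_pos: [492.2, -240.0, 214.9]
tool_rot: [3.141, -0.006, -0.216]
force: [-0.6, 0.6, -3.1]
width: 41.2
```

Request:
play_rows(targets=[{"slide": [4, -20, 0], "turn": [0, 0, 0], "hand": 20}, {"slide": [6, -40, 0], "turn": [0, 0, 0], "hand": 20}, {"slide": [6, -45, 0], "turn": [0, 0, 0], "hand": 20}, {"slide": [6, -45, 0], "turn": [0, 0, 0], "hand": 20}, {"slide": [6, -45, 0], "turn": [0, 0, 0], "hand": 20}])

```text
clock: 7.75
eef_pos: [558.6, -52.8, 210.1]
tool_rot: [3.141, 0.004, -0.216]
force: [1.1, -0.2, -2.4]
width: 41.1
```

Request:
play_rows(targets=[{"slide": [0, -45, 0], "turn": [0, 0, 0], "hand": 20}, {"slide": [0, -45, 0], "turn": [0, 0, 0], "hand": 20}, {"slide": [0, -45, 0], "turn": [0, 0, 0], "hand": 20}, {"slide": [0, -30, 0], "turn": [0, 0, 0], "hand": 20}, {"slide": [0, 0, 0], "turn": [0, 0, 0], "hand": 20}])

```text
clock: 8.38
eef_pos: [593.6, 110.8, 209.5]
tool_rot: [-3.141, 0.005, -0.21]
force: [-0.1, 0.6, -3.0]
width: 41.3
```

Request:
play_rows(targets=[{"slide": [-4.4, -36.5, 0], "turn": [0, 0, 0], "hand": 20}, {"slide": [-4.4, -36.5, 0], "turn": [0, 0, 0], "hand": 20}, {"slide": [-4.4, -36.5, 0], "turn": [0, 0, 0], "hand": 20}, {"slide": [0, 0, 0], "turn": [0, 0, 0], "hand": 20}, {"slide": [0, 0, 0], "turn": [0, 0, 0], "hand": 20}])

```text
clock: 9.0
eef_pos: [604.8, 214.5, 210.9]
tool_rot: [3.139, 0.002, -0.217]
force: [0.2, -1.2, -3.4]
width: 41.4
```

```bash
python3 - <<'E'
from h import *
s=read_state();print(s['eef_pos'],s['tool_rot'],s['force'],s['width'],s['qpos'])
for n,b in(("side",(60,180,240,350)),("top",(130,230,150,260))):
    im,d=get_image(n);cv2.imwrite(f"pics/{n}4.png",cv2.resize(im[b[0]:b[1],b[2]:b[3]],None,fx=5 if n=="side" else 6,fy=5 if n=="side" else 6,interpolation=cv2.INTER_CUBIC))
E
```

```text
[604.84726925 214.48868938 210.9337496 ] [ 3.13872571e+00  1.97936400e-03 -2.17301464e-01] [ 0.20543273 -1.1663741  -3.41535286] 41.38687873496129 [-0.63406388  0.6741453   0.42870208  1.56884271 -0.31772654  0.97167965
 -0.32419928]
```

View pics/side4.png

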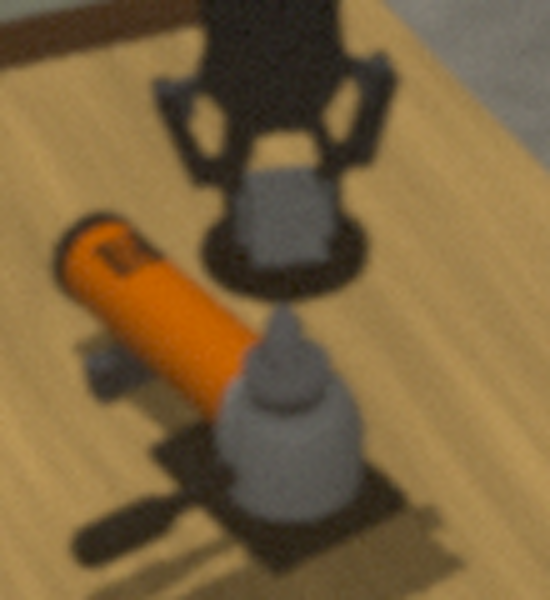

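View pics/top4.png

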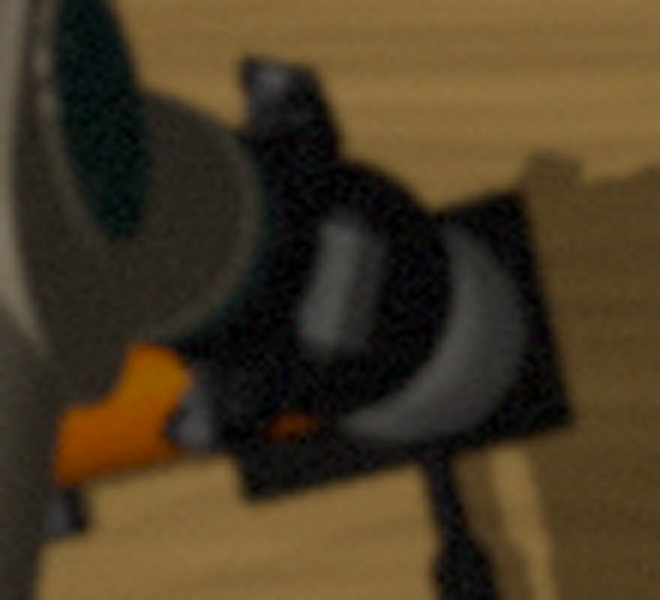

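Side view: the disc hangs level at the crop's (285,250), just above the tip at (283,305). I'll compare this with a projected model to get the plate's offset from the TCP.

```bash
python3 - <<'E'
from h import *
from scipy.optimize import least_squares
a=np.linspace(0,2*np.pi,181)
def ext(n,p,o,f):
    P=np.vstack([np.c_[p[0]+50*np.cos(a),p[1]+50*np.sin(a),0*a+p[2]+h] for h in(0,8)])
    q=(proj(n,P)-o+.5)*f-.5; return q.min(0),q.max(0)
t=np.array([604.85,214.5]);
e=ext("side",np.r_[t,198],(240,60),5);print(e)
e=ext("top",np.r_[t,198],(150,130),6);print(e)
# observed: side xmin203 xmax368 ymax300 ; top xmax 447
def r(p):
    s=ext("side",p,(240,60),5);T=ext("top",p,(150,130),6)
    return np.r_[s[0][0]-203,s[1][0]-368,s[1][1]-300,(T[1][0]-447)/1.2]
k=least_squares(r,np.r_[t,198.]);print(k.x,k.fun)
E
```

```text
(array([197.46210502, 194.73479803]), array([369.15983269, 304.89794818]))
(array([183.82478341, 152.45490036]), array([457.88654339, 423.2429442 ]))
[608.12364367 218.83940432 197.28833828] [-2.90322367  3.11751533  0.34149169 -0.3289576 ]
```

Request:
play_rows(targets=[{"slide": [-2.8, -3.5, 0], "turn": [0, 0, 0], "hand": 20}, {"slide": [0, 0, 12], "turn": [0, 0, 0], "hand": 20}, {"slide": [0, 0, 12], "turn": [0, 0, 0], "hand": 20}, {"slide": [0, 0, 0], "turn": [0, 0, 0], "hand": 20}, {"slide": [0, 0, 0], "turn": [0, 0, 0], "hand": 20}])

```text
clock: 9.72
eef_pos: [603.7, 220.3, 188.4]
tool_rot: [3.141, -0.0, -0.216]
force: [-0.7, -0.3, -2.5]
width: 41.1
```

```bash
python3 - <<'E'
from h import *
s=read_state();print(s['eef_pos'],s['tool_rot'],s['force'],s['width'])
for n,b,f in(("side",(80,160,260,330),8),("top",(150,210,180,250),8)):
    im,d=get_image(n);cv2.imwrite(f"pics/{n}5.png",cv2.resize(im[b[0]:b[1],b[2]:b[3]],None,fx=f,fy=f,interpolation=cv2.INTER_CUBIC))
    np.savez(n+"5.npz",im=im)
E
```

```text
[603.73843712 220.26047094 188.41030933] [ 3.14139877e+00 -3.78823501e-06 -2.16204945e-01] [-0.71618273 -0.34429428 -2.50188805] 41.121126263330055
```

View pics/side5.png

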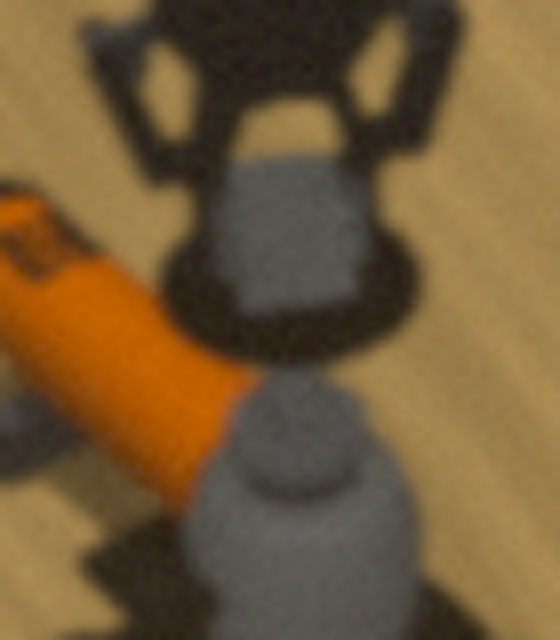

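View pics/top5.png

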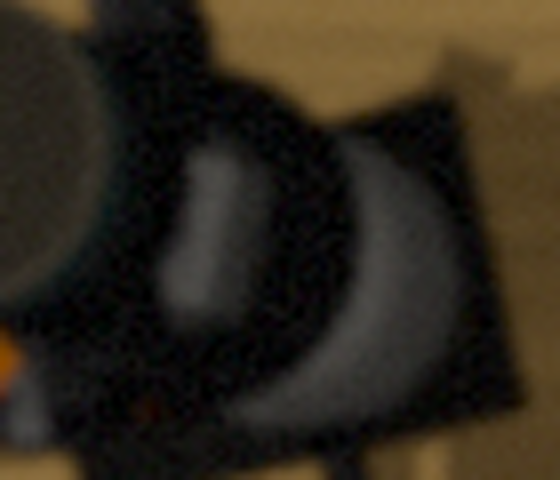

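```bash
python3 - <<'E'
from h import *
a=np.linspace(0,2*np.pi,181)
def ext(n,p,o,f):
    P=np.vstack([np.c_[p[0]+50*np.cos(a),p[1]+50*np.sin(a),0*a+p[2]+h] for h in(0,8)])
    q=(proj(n,P)-o+.5)*f-.5; return q.min(0).round(),q.max(0).round()
for z in(172,175.5,179): print(z,ext("side",(603.7,220.3,z),(260,80),8),ext("top",(603.7,220.3,z),(180,150),8))
E
```

```text
172 (array([154., 204.]), array([423., 379.])) (array([14., 61.]), array([371., 414.]))
175.5 (array([153., 196.]), array([423., 371.])) (array([10., 60.]), array([368., 413.]))
179 (array([152., 188.]), array([423., 364.])) (array([ 6., 58.]), array([365., 413.]))
```

The alignment is good enough for the cone's ±7 mm capture. Descending gently while watching the force.

Request:
play_rows(targets=[{"slide": [0, 0, 6], "turn": [0, 0, 0], "hand": 20}, {"slide": [0, 0, 6], "turn": [0, 0, 0], "hand": 20}, {"slide": [0, 0, 6], "turn": [0, 0, 0], "hand": 20}, {"slide": [0, 0, 4], "turn": [0, 0, 0], "hand": 20}, {"slide": [0, 0, 0], "turn": [0, 0, 0], "hand": 20}])

```text
clock: 10.45
eef_pos: [603.3, 220.3, 166.0]
tool_rot: [3.141, 0.001, -0.216]
force: [0.2, -0.2, -3.5]
width: 41.3
```

Request:
play_rows(targets=[{"slide": [0, 0, 2], "turn": [0, 0, 0], "hand": 20}, {"slide": [0, 0, 2], "turn": [0, 0, 0], "hand": 20}, {"slide": [0, 0, 0], "turn": [0, 0, 0], "hand": 20}])

```text
clock: 10.82
eef_pos: [603.5, 220.4, 162.4]
tool_rot: [3.142, 0.0, -0.216]
force: [0.2, -0.5, -2.8]
width: 41.1
```

Request:
play_rows(targets=[{"slide": [0, 0, 2.5], "turn": [0, 0, 0], "hand": 20}, {"slide": [0, 0, 2.5], "turn": [0, 0, 0], "hand": 20}, {"slide": [0, 0, 0], "turn": [0, 0, 0], "hand": 20}])

```text
clock: 11.2
eef_pos: [603.4, 220.3, 157.2]
tool_rot: [3.141, 0.0, -0.216]
force: [1.0, -0.1, -2.5]
width: 41.3
```

Request:
play_rows(targets=[{"slide": [0, 0, 2], "turn": [0, 0, 0], "hand": 20}, {"slide": [0, 0, 0], "turn": [0, 0, 0], "hand": 20}])

```text
clock: 11.45
eef_pos: [603.5, 220.4, 155.4]
tool_rot: [3.141, 0.0, -0.216]
force: [-0.1, -1.1, -3.2]
width: 41.4
```

Request:
play_rows(targets=[{"slide": [0, 0, 2], "turn": [0, 0, 0], "hand": 20}, {"slide": [0, 0, 2], "turn": [0, 0, 0], "hand": 20}, {"slide": [0, 0, 0], "turn": [0, 0, 0], "hand": 20}])

```text
clock: 11.82
eef_pos: [603.4, 220.4, 151.3]
tool_rot: [3.141, 0.0, -0.216]
force: [0.1, -0.8, -2.6]
width: 41.1
```

Request:
play_rows(targets=[{"slide": [0, 0, 2], "turn": [0, 0, 0], "hand": 20}, {"slide": [0, 0, 2], "turn": [0, 0, 0], "hand": 20}, {"slide": [0, 0, 0], "turn": [0, 0, 0], "hand": 20}])

```text
clock: 12.2
eef_pos: [603.4, 220.3, 147.3]
tool_rot: [3.141, 0.0, -0.216]
force: [0.2, 0.5, -2.4]
width: 41.2
```

Request:
play_rows(targets=[{"slide": [0, 0, 2], "turn": [0, 0, 0], "hand": 20}, {"slide": [0, 0, 2], "turn": [0, 0, 0], "hand": 20}, {"slide": [0, 0, 0], "turn": [0, 0, 0], "hand": 20}])

```text
clock: 12.58
eef_pos: [603.4, 220.3, 143.3]
tool_rot: [3.141, 0.0, -0.216]
force: [-0.0, -0.0, -2.6]
width: 41.4
```

Request:
play_rows(targets=[{"slide": [0, 0, 1.5], "turn": [0, 0, 0], "hand": 20}, {"slide": [0, 0, 0], "turn": [0, 0, 0], "hand": 20}])

```text
clock: 12.82
eef_pos: [603.7, 220.4, 142.0]
tool_rot: [-3.142, -0.0, -0.216]
force: [-0.2, -0.5, -2.4]
width: 41.2
```

Request:
play_rows(targets=[{"slide": [0, 0, 1.5], "turn": [0, 0, 0], "hand": 20}, {"slide": [0, 0, 0], "turn": [0, 0, 0], "hand": 20}])

```text
clock: 13.08
eef_pos: [603.8, 220.4, 141.1]
tool_rot: [-3.141, -0.0, -0.216]
force: [-0.8, -0.4, 2.6]
width: 41.1
```

Contact at TCP z of about 141.5, matching the square's top (expected 142), with about 5 N of push. I'll add a slight press, then turn in 6° chunks. The bore's play is about ±4°, so a chunk can't jam before I see the force drop.

Request:
play_rows(targets=[{"slide": [0, 0, 1.5], "turn": [0, 0, 0], "hand": 20}, {"slide": [0, 0, 0], "turn": [0, 0, 0], "hand": 20}])

```text
clock: 13.32
eef_pos: [603.8, 220.4, 139.4]
tool_rot: [-3.141, -0.0, -0.216]
force: [-0.6, 0.2, 4.9]
width: 41.0
```

Request:
play_rows(targets=[{"slide": [0, 0, 0], "turn": [0, 0, 2], "hand": 20}, {"slide": [0, 0, 0], "turn": [0, 0, 2], "hand": 20}, {"slide": [0, 0, 0], "turn": [0, 0, 0], "hand": 20}])

```text
clock: 13.7
eef_pos: [604.0, 220.4, 139.3]
tool_rot: [-3.141, -0.001, -0.287]
force: [-1.2, -1.2, 4.8]
width: 41.1
```

Request:
play_rows(targets=[{"slide": [0, 0, 0], "turn": [0, 0, 2], "hand": 20}, {"slide": [0, 0, 0], "turn": [0, 0, 2], "hand": 20}, {"slide": [0, 0, 0], "turn": [0, 0, 2], "hand": 20}, {"slide": [0, 0, 0], "turn": [0, 0, 0], "hand": 20}])

```text
clock: 14.2
eef_pos: [604.1, 220.4, 139.3]
tool_rot: [-3.141, -0.001, -0.392]
force: [-1.0, -0.5, 4.6]
width: 41.3
```

Request:
play_rows(targets=[{"slide": [0, 0, 0], "turn": [0, 0, 2], "hand": 20}, {"slide": [0, 0, 0], "turn": [0, 0, 2], "hand": 20}, {"slide": [0, 0, 0], "turn": [0, 0, 2], "hand": 20}, {"slide": [0, 0, 0], "turn": [0, 0, 0], "hand": 20}])

```text
clock: 14.7
eef_pos: [604.1, 220.4, 139.3]
tool_rot: [-3.141, -0.001, -0.497]
force: [-1.1, 0.2, 6.1]
width: 41.6
```

Request:
play_rows(targets=[{"slide": [0, 0, 0], "turn": [0, 0, 2], "hand": 20}, {"slide": [0, 0, 0], "turn": [0, 0, 2], "hand": 20}, {"slide": [0, 0, 0], "turn": [0, 0, 2], "hand": 20}, {"slide": [0, 0, 0], "turn": [0, 0, 0], "hand": 20}])

```text
clock: 15.2
eef_pos: [603.9, 220.4, 139.3]
tool_rot: [-3.141, -0.001, -0.601]
force: [-1.7, -0.6, 5.0]
width: 41.4
```

Request:
play_rows(targets=[{"slide": [0, 0, 0], "turn": [0, 0, 2], "hand": 20}, {"slide": [0, 0, 0], "turn": [0, 0, 2], "hand": 20}, {"slide": [0, 0, 0], "turn": [0, 0, 2], "hand": 20}, {"slide": [0, 0, 0], "turn": [0, 0, 0], "hand": 20}])

```text
clock: 15.7
eef_pos: [603.7, 220.5, 139.2]
tool_rot: [-3.141, -0.0, -0.706]
force: [-1.7, -1.0, 5.0]
width: 41.9
```

Request:
play_rows(targets=[{"slide": [0, 0, 0], "turn": [0, 0, 2], "hand": 20}, {"slide": [0, 0, 0], "turn": [0, 0, 2], "hand": 20}, {"slide": [0, 0, 0], "turn": [0, 0, 2], "hand": 20}, {"slide": [0, 0, 0], "turn": [0, 0, 0], "hand": 20}])

```text
clock: 16.2
eef_pos: [603.7, 220.6, 139.2]
tool_rot: [-3.141, -0.0, -0.811]
force: [-0.8, 0.3, 6.0]
width: 41.1
```

```bash
python3 - <<'E'
from h import *
s=read_state();print(s['eef_pos'],s['tool_rot'],s['force'],s['torque'],s['width'],s['qpos'])
im,d=get_image("side");b=(80,160,260,330);cv2.imwrite("pics/s6.png",cv2.resize(im[b[0]:b[1],b[2]:b[3]],None,fx=7,fy=7,interpolation=cv2.INTER_CUBIC))
E
```

```text
[603.65032081 220.58109971 139.20083539] [-3.14143175e+00 -8.43771156e-05 -8.10719251e-01] [-0.78359561  0.32557541  5.97938317] [-0.01219809  0.52027608  0.00838845] 41.098565422425914 [-0.70979031  0.78832178  0.55364991  1.63502086 -0.51119785  0.86667315
 -0.76126905]
```

View pics/s6.png

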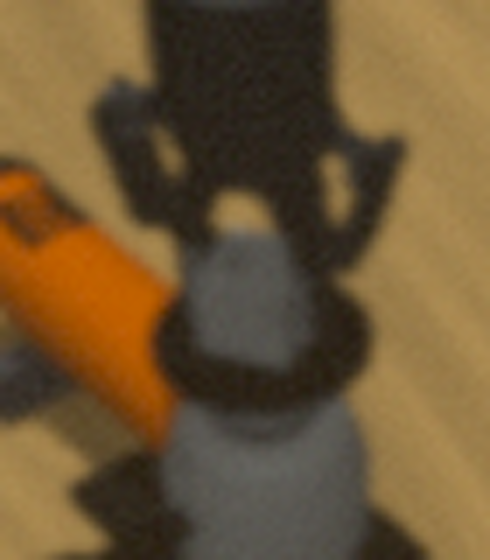

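The plate turns with the jaws and rides level above the flange, disc at the crop's (262,335). No drop after 34°, so I'll continue.

Request:
play_rows(targets=[{"slide": [0, 0, 0], "turn": [0, 0, 2], "hand": 20}, {"slide": [0, 0, 0], "turn": [0, 0, 2], "hand": 20}, {"slide": [0, 0, 0], "turn": [0, 0, 2], "hand": 20}, {"slide": [0, 0, 0], "turn": [0, 0, 0], "hand": 20}])

```text
clock: 16.75
eef_pos: [603.7, 220.6, 139.2]
tool_rot: [-3.141, -0.0, -0.916]
force: [-2.4, 0.2, 5.4]
width: 40.8
```

Request:
play_rows(targets=[{"slide": [0, 0, 0], "turn": [0, 0, 2], "hand": 20}, {"slide": [0, 0, 0], "turn": [0, 0, 2], "hand": 20}, {"slide": [0, 0, 0], "turn": [0, 0, 2], "hand": 20}, {"slide": [0, 0, 0], "turn": [0, 0, 0], "hand": 20}])

```text
clock: 17.25
eef_pos: [603.6, 220.8, 139.2]
tool_rot: [-3.141, 0.0, -1.02]
force: [-2.1, 0.3, 6.0]
width: 41.4
```

Request:
play_rows(targets=[{"slide": [0, 0, 0], "turn": [0, 0, 2], "hand": 20}, {"slide": [0, 0, 0], "turn": [0, 0, 2], "hand": 20}, {"slide": [0, 0, 0], "turn": [0, 0, 2], "hand": 20}, {"slide": [0, 0, 0], "turn": [0, 0, 0], "hand": 20}])

```text
clock: 17.75
eef_pos: [603.5, 220.9, 139.2]
tool_rot: [-3.142, 0.0, -1.125]
force: [-2.3, 0.5, 5.4]
width: 41.1
```

Request:
play_rows(targets=[{"slide": [0, 0, 0], "turn": [0, 0, 2], "hand": 20}, {"slide": [0, 0, 0], "turn": [0, 0, 2], "hand": 20}, {"slide": [0, 0, 0], "turn": [0, 0, 2], "hand": 20}, {"slide": [0, 0, 0], "turn": [0, 0, 0], "hand": 20}])

```text
clock: 18.25
eef_pos: [603.5, 221.0, 139.2]
tool_rot: [-3.142, 0.0, -1.229]
force: [-1.4, 0.7, 5.2]
width: 41.1
```

Request:
play_rows(targets=[{"slide": [0, 0, 0], "turn": [0, 0, 2], "hand": 20}, {"slide": [0, 0, 0], "turn": [0, 0, 2], "hand": 20}, {"slide": [0, 0, 0], "turn": [0, 0, 2], "hand": 20}, {"slide": [0, 0, 0], "turn": [0, 0, 0], "hand": 20}])

```text
clock: 18.75
eef_pos: [603.5, 220.9, 139.1]
tool_rot: [3.142, 0.0, -1.334]
force: [-2.3, 0.7, 4.6]
width: 41.1
```

Request:
play_rows(targets=[{"slide": [0, 0, 0], "turn": [0, 0, 2], "hand": 20}, {"slide": [0, 0, 0], "turn": [0, 0, 2], "hand": 20}, {"slide": [0, 0, 0], "turn": [0, 0, 2], "hand": 20}, {"slide": [0, 0, 0], "turn": [0, 0, 0], "hand": 20}])

```text
clock: 19.25
eef_pos: [603.3, 221.0, 139.1]
tool_rot: [3.141, 0.001, -1.439]
force: [-2.1, 0.7, 5.3]
width: 41.0
```

Request:
play_rows(targets=[{"slide": [0, 0, 0], "turn": [0, 0, 2], "hand": 20}, {"slide": [0, 0, 0], "turn": [0, 0, 2], "hand": 20}, {"slide": [0, 0, 0], "turn": [0, 0, 2], "hand": 20}, {"slide": [0, 0, 0], "turn": [0, 0, 0], "hand": 20}])

```text
clock: 19.75
eef_pos: [602.9, 221.2, 138.1]
tool_rot: [3.14, 0.0, -1.542]
force: [-2.0, 2.3, -3.4]
width: 41.1
```

It dropped: the force went from +5 to -3.4 N, plate weight only. I'll turn about 1° more toward centre and push down gently.

Request:
play_rows(targets=[{"slide": [0, 0, 1], "turn": [0, 0, 1], "hand": 20}, {"slide": [0, 0, 1.5], "turn": [0, 0, 0.5], "hand": 20}, {"slide": [0, 0, 0], "turn": [0, 0, 0], "hand": 20}])

```text
clock: 20.12
eef_pos: [602.8, 221.4, 136.3]
tool_rot: [3.14, 0.001, -1.568]
force: [-3.3, 3.3, -1.0]
width: 41.7
```

Lateral force is building (-3.3, +3.3), so I'll ease the tool that way.

Request:
play_rows(targets=[{"slide": [-0.8, 0.8, 0], "turn": [0, 0, 0], "hand": 20}, {"slide": [0, 0, 1.5], "turn": [0, 0, 0.5], "hand": 20}, {"slide": [0, 0, 0], "turn": [0, 0, 0], "hand": 20}])

```text
clock: 20.5
eef_pos: [602.6, 221.6, 135.0]
tool_rot: [3.141, 0.001, -1.577]
force: [-3.0, 3.5, -0.2]
width: 41.0
```

```bash
python3 - <<'E'
from h import *
s=read_state();print(s['eef_pos'],s['tool_rot'],s['force'],s['torque'],s['qpos'])
E
```

```text
[602.63323521 221.60038318 134.95192542] [ 3.14120096e+00  5.21862980e-04 -1.57739784e+00] [-3.00621489  3.48286619 -0.23656005] [0.9545843  0.68849646 0.09965944] [-0.81045069  0.85294146  0.75306718  1.64245607 -0.69639284  0.93373178
 -1.37365875]
```

Request:
play_rows(targets=[{"slide": [-1, 1, 0], "turn": [0, 0, 0], "hand": 20}, {"slide": [0, 0, 1.5], "turn": [0, 0, 0], "hand": 20}, {"slide": [0, 0, 0], "turn": [0, 0, 0], "hand": 20}])

```text
clock: 20.88
eef_pos: [602.4, 221.7, 133.5]
tool_rot: [-3.14, -0.001, -1.578]
force: [-0.4, 2.0, -1.7]
width: 41.1
```

```bash
python3 - <<'E'
from h import *
s=read_state();print(s['eef_pos'],s['tool_rot'],s['force'],s['torque'])
E
```

```text
[602.39679002 221.67650431 133.49851104] [-3.14045685e+00 -6.69119339e-04 -1.57783413e+00] [-0.3662996   2.00768463 -1.68576869] [ 0.4397369  -0.03922085  0.03588495]
```

Forces have eased and the plate is sliding down the square (about 5.5 mm left). Continuing.

Request:
play_rows(targets=[{"slide": [-0.6, 0, 1], "turn": [0, 0, 0], "hand": 20}, {"slide": [0, 0, 1.5], "turn": [0, 0, 0], "hand": 20}, {"slide": [0, 0, 0], "turn": [0, 0, 0], "hand": 20}])

```text
clock: 21.25
eef_pos: [601.8, 222.1, 130.8]
tool_rot: [3.141, -0.001, -1.578]
force: [-0.7, -0.0, -3.0]
width: 41.2
```

Request:
play_rows(targets=[{"slide": [0, 0, 1], "turn": [0, 0, 0], "hand": 20}, {"slide": [0, 0, 1], "turn": [0, 0, 0], "hand": 20}, {"slide": [0, 0, 0], "turn": [0, 0, 0], "hand": 20}])

```text
clock: 21.62
eef_pos: [601.7, 222.7, 128.9]
tool_rot: [3.141, -0.0, -1.577]
force: [-0.1, 0.3, -2.6]
width: 41.4
```

Request:
play_rows(targets=[{"slide": [0, 0, 1], "turn": [0, 0, 0], "hand": 20}, {"slide": [0, 0, 0], "turn": [0, 0, 0], "hand": 20}])

```text
clock: 21.88
eef_pos: [601.9, 222.7, 128.0]
tool_rot: [-3.142, -0.0, -1.577]
force: [-0.5, 0.2, -3.4]
width: 40.9
```

Request:
play_rows(targets=[{"slide": [0, 0, 1], "turn": [0, 0, 0], "hand": 20}, {"slide": [0, 0, 0], "turn": [0, 0, 0], "hand": 20}])

```text
clock: 22.12
eef_pos: [601.9, 222.8, 127.6]
tool_rot: [-3.141, 0.0, -1.577]
force: [-1.7, -0.3, 2.3]
width: 41.3
```

Contact at TCP z 127.6, exactly 14 mm below the square-top contact, so the plate is on the flange. Opening the jaws.

Request:
play_rows(targets=[{"slide": [0, 0, 0], "turn": [0, 0, 0], "hand": 50}, {"slide": [0, 0, 0], "turn": [0, 0, 0], "hand": 60}, {"slide": [0, 0, 0], "turn": [0, 0, 0], "hand": 85}, {"slide": [0, 0, 0], "turn": [0, 0, 0], "hand": 85}, {"slide": [0, 0, 0], "turn": [0, 0, 0], "hand": 85}])

```text
clock: 22.75
eef_pos: [601.8, 222.8, 127.0]
tool_rot: [3.142, -0.0, -1.577]
force: [0.0, -0.2, -0.4]
width: 85.4
```

Request:
play_rows(targets=[{"slide": [0, 0, 0], "turn": [0, 0, 0], "hand": 85}, {"slide": [0, 0, -10], "turn": [0, 0, 0], "hand": 85}, {"slide": [0, 0, -25], "turn": [0, 0, 0], "hand": 85}, {"slide": [0, 0, -40], "turn": [0, 0, 0], "hand": 85}, {"slide": [0, 0, -40], "turn": [0, 0, 0], "hand": 85}])

```text
clock: 23.38
eef_pos: [601.8, 222.6, 243.9]
tool_rot: [-3.141, -0.0, -1.578]
force: [-0.1, 0.6, -0.3]
width: 85.2
```

Request:
play_rows(targets=[{"slide": [0, 60, 0], "turn": [0, 0, 0], "hand": 85}, {"slide": [0, 60, 0], "turn": [0, 0, 0], "hand": 85}, {"slide": [0, 60, 0], "turn": [0, 0, 0], "hand": 85}, {"slide": [0, 0, 0], "turn": [0, 0, 0], "hand": 85}, {"slide": [0, 0, 0], "turn": [0, 0, 0], "hand": 85}])

```text
clock: 24.0
eef_pos: [422.8, 224.5, 243.0]
tool_rot: [-3.139, 0.001, -1.577]
force: [0.6, 0.7, 0.4]
width: 85.1
```

```bash
python3 - <<'E'
from h import *
s=read_state();print(s['eef_pos'],s['force'],s['width'],s['clock'])
for n,b,f in(("side",(90,180,250,340),7),("top",(150,210,170,250),8)):
    im,d=get_image(n);cv2.imwrite(f"pics/{n}7.png",cv2.resize(im[b[0]:b[1],b[2]:b[3]],None,fx=f,fy=f,interpolation=cv2.INTER_CUBIC));np.savez(n+"7.npz",im=im,d=d)
E
```

```text
[422.832948   224.49758852 242.98255074] [0.59148198 0.72610395 0.39203069] 85.1462826958141 24.0
```

View pics/side7.png

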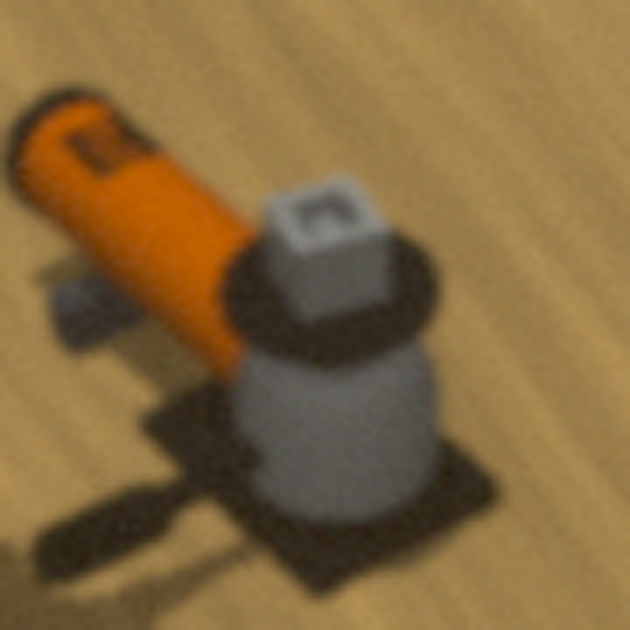

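View pics/top7.png

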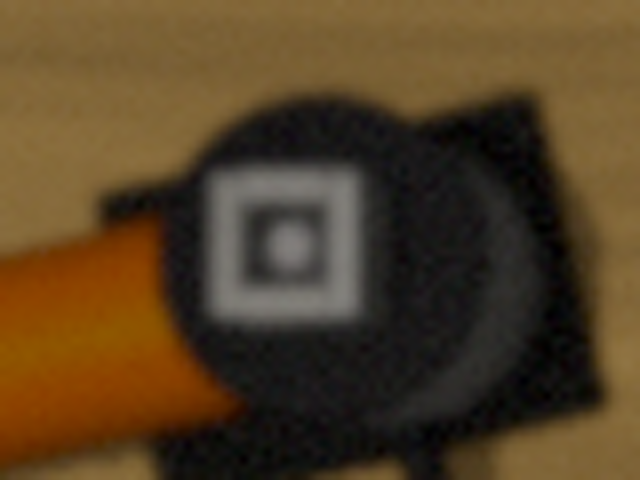

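Both views show the plate level on the flange. In the top crop the tip shows as a bright disc at (290,243) inside the bore, boss centre (285,243). Checking heights from depth.

```bash
python3 - <<'E'
from h import *
z=np.load("top7.npz")['d'];c=C["top"];K=c['K']
def pts(mask):
    v,u=np.nonzero(mask);D=z[v,u];ok=D>0;u,v,D=u[ok],v[ok],D[ok]
    return ((np.c_[(u-K[0,2])/K[0,0]*D,(v-K[1,2])/K[1,1]*D,D])-c['t'])@c['R']
U,V=np.meshgrid(np.arange(640),np.arange(400))
x=(U-170)*8;y=(V-150)*8
boss=(x>212)&(x<355)&(y>175)&(y<312)&~((x>232)&(x<338)&(y>195)&(y<292))
disc=((x-330)**2+(y-262)**2<140**2)&~((x>190)&(x<400)&(y>150)&(y<340))
for m in(boss,disc):
    p=pts(m);A=np.c_[p[:,:2]-p[:,:2].mean(0),np.ones(len(p))]
    f=np.linalg.lstsq(A,p[:,2],rcond=None)[0];print(len(p),np.median(p[:,2]),f,p[:,2].std())
t=np.load("top0.npz")['d'];print("bench check")
zz=z;z=t;print(np.median(pts((abs(U-250)<10)&(abs(V-300)<6))[:,2]), "boss on bench(46):",np.median(pts((abs(U-390.8)<1)&(abs(V-223)<4))[:,2]))
p=ray("top",crop((170,150),8,(285,243)),161);s=ray("side",crop((250,90),7,(330,212)),161);print(p,s)
E
```

```text
150 159.87004922205074 [6.48000830e-03 3.13136951e-02 1.59701171e+02] 2.1746360387286523
383 121.7882382879701 [-5.75657931e-03  3.94877214e-03  1.21935420e+02] 2.219103820445502
bench check
-0.8899319947221473 boss on bench(46): 43.556643376548514
[603.67291852 220.90636839] [605.71560376 219.07478448]
```

With the bench's -0.9 mm bias removed, the boss top is at about 160.7 (161 expected) and the disc top at about 122.8 (123 expected). The disc is level within 0.01 rad and on the axis. Handing in.

```bash
python3 -c "
from cell import *
print(finish_job())"
```

```text
the job is handed in; nothing more can be done
None
```

The larger black plate is on the spindle, fully home on the flange, and released. I handed the job in at about 24 s of the 64 s allowed; no verdict was reported.

**What I did:** I gripped the plate by its square boss and lowered it over the tip. With about 8–9 N of push I turned it some 76° until it dropped onto the square drive. While pushing it down, sideways force built to about 4.5 N, so I shifted the tool 1–2 mm to relieve it. The plate met the flange at tool height 127.6 mm, 14 mm below where it had rested on the square's corners, as expected.

**Last checks:**
- **Height:** after removing the camera's 0.9 mm bench bias, the disc top read about 122.8 mm (123 expected) and the boss top about 160.7 mm (161 expected).
- **Tilt:** the disc read level to within 0.01 rad. A fit on the boss rim gave about 0.03 rad, but that was only 150 noisy points.
- **Centring:** the boss centre read (603.7, 220.9) in the top view and (605.7, 219.1) in the side view, against a spindle axis at about (604.2, 220.6). The two views differ by about 2.7 mm, more than the roughly 2 mm camera calibration. The tip shows in the middle of the bore.
- **Force:** tool readings stayed below 10 N at the end of every move. I did not see the force within moves.
- **Other objects:** I kept away from the smaller plate, bottle, tape roll and spanner, but did not measure their positions again at the end.

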